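Clip a ring into a snap hook and prove the gate

TASK

Take the fitting with the large round ring out of the wooden block by its flat tang and clip the ring into the snap hook that stands in the bench vice: push the sprung gate in gently with the ring, bring the ring up into the bend of the hook and let the gate snap shut behind it. Then prove the catch by pulling the tang straight up until the play in the hook's swivel is taken up, and holding a steady 15 N, give or take 3 N, for a full second (never above 25 N), and ease the fitting down until its ring rests on the hook and let go, so that it is left hanging there with the gate shut. Leave the other two fittings in the block.

Things in the scene. Friction and masses are not known exactly. Their poses are not given: they have to be found in the camera images.
- round_fitting: Fitting to clip in, plain steel, loose, about 0.13 kg: a large round ring (46 mm inside, 62 mm outside, 8 mm round bar) with a flat tang above it. Origin: lowest point of the ring's outside; z runs up through the ring's middle (z = 31 mm) to the tang; x is normal to ring and tang (either way round is alike). Starts upright in a slot of the block, ring down.
- tang_grip (a point): Place to grip the round fitting: on its tang, 82 mm along z from the fitting's origin. The tang is 24 mm wide (along the fitting's y), 8 mm thick (along its x), full width from z = 63 mm to its end at 97 mm. In the block this point is 52 mm above the block's top.
- ring_foot (a point): Middle of the 8 mm bar at the lowest point of the round fitting's ring (4 mm above the fitting's origin): the part that goes in through the gate.
- ring_centre (a point): Centre of the round fitting's ring (31 mm above the fitting's origin). When the fitting is let down to hang with the inside of the ring's top on the hook's bend, this point is 23 mm below the bend's outer top (ring_foot then at about hook z = 24.5 mm); so hung it stays tang up by itself.
- snap_hook: Steel snap hook, upright in the vice, bend on top. Origin in its middle, -4 to +9 mm from the jaw tops' level; z up. It lies in its x-z plane: back bar (9 mm thick) at x = +18, half-round bend of 18 mm centreline radius about z = 52 (outer top z = 74.5), nose coming down at x = -18 mm. The gate closes the -x side; the ring goes in along +x. It does not turn, but has end play (see hook_seat).
- nose_tip (a point): Lower end of the hook's nose (8 mm thick, rounded), at hook x = -18, z = 43 mm. The ring's bar has to pass below it, clear of the collar and gate fork whose tops are at hook z = 20 mm; behind the nose the pocket is 27.5 mm wide, from x = -14 to +13.5 mm.
- hook_seat (a point): Where the middle of the ring's 8 mm bar lies when drawn up into the top of the bend: hook x = 0, z = 61.5 mm; it moves with the hook. The hook slides up and down on its swivel pin with 5 mm of end play in all and starts anywhere in it, held by about 4 N of friction. An upward pull takes up what play is left at about 6 N, then meets the hard stop, where the force rises fast.
- gate (a joint): Angle of the sprung gate (rad): 0 shut, grows as it is pushed inward (+x), stop at 1.0. A 6 mm round tongue, pivoted at hook x = -17, z = 17 mm; shut, its free end lies at x = -11.5, z = 47 mm. It resists the ring with about 3 to 10 N. An 8 mm bar is past the nose at about 0.6 rad; the gate snaps shut under the bar when the bar's middle rises above about hook z = 52 mm.
- block: Wooden block, fixed, 50 mm (x) x 214 mm (y) x 40 mm high, origin under its middle. Three slots along y at y = -68, 0 and +68 mm, 10 mm wide and 30 mm deep, each holding one fitting with its tang up and flat faces to +-x; which slot holds which varies.
- small_fitting: Like the round fitting but with a smaller ring (28 mm inside, 44 mm outside), 18 mm shorter; stays in the block. Origin under the ring, z up.
- square_fitting: Like the round fitting but with a rectangular loop (54 mm wide, 44 mm high outside); 18 mm shorter; stays in the block. Origin under the loop, z up.
- bench_vice: Small blue bench vice, fixed on the table, 150 x 92 x 90 mm, jaw tops 85 mm above the table; its place and angle vary. Origin under its middle; the jaws meet at about its x = +10 mm, and the hook stands between them. The small anvil behind them (+x) is 90 mm high.

How it is judged:
By the outcome, as a careful person would: the job done as asked, in the order asked, and still so for the second after the job is handed in, with the robot touching nothing.
It also fails if it takes over 61 s, if anything falls off the work surface, if the arm or the gripper's body presses on something with over 40 N, if the wrist force passes 120 N, or if a joint passes its speed limit or range.

ROBOT

A 6-joint arm with a two-finger parallel gripper is mounted at the origin on a cart in front of the work surface, level with it; the furniture and walls round the work are solid. World frame = base frame: x ahead of the robot, y to its left, z up, the work surface at z = 0. Lengths are in m, angles in degrees, forces in N, time in s.
With the tool pointing down it reaches from about 0.3 to 0.75 m from the base axis. Payload 8.5 kg.
Tool frame: the origin (TCP) lies midway between the tips of the shut fingers; the grasp point (between the pads) lies 19 mm behind it; z points along the fingers, y is the direction in which the jaws open and shut (so a half turn about z gives the same grasp; the last joint's range is limited). The gripper opens to 85 mm and grips with 20 to 120 N. Pads are 22 mm wide; open, the fingers measure 114 mm over their backs; the gripper's body (76 mm by 85 mm) begins 54 mm behind the grasp point. The pads swing forward as they close: fully open they stand 13 mm farther back than shut.
Start: joints at [51.492, 21.807, 74.336, -0, 83.858, -12.336], TCP at [0.243, 0.494, 0.231] pointing down, gripper open.
Joint ranges: [-178.18, 178.18], [-50.72, 133.34], [12.68, 142.11], [-81.47, 261.47], [9.98, 163.14], [-165.26, 165.26]. Speed limits (degrees/s): [136.94, 136.94, 180, 180, 180, 180].

INTERFACE

Orientations are given as a 3x3 rotation matrix whose columns are the frame's x, y, z axes.
In Python, from rig import status, eyes, env gives the robot as it stands. The module is installed in compiled form; this text tells all that it offers.
- The arm moves only by the tool play_rows, never from a script. Its argument "targets" is text: rows parted by semicolons, each of 5 numbers parted by spaces: the shift along the tool's x, y, z in m, then the turn about the tool's z in rad, then the closure, from 0 (fully open) to 1 (shut). A call has 1 to 5 rows; each row is the pose to reach, as a shift and turn from the pose commanded when the call began, along the tool's axes at that moment; what a row does not reach only later rows make up. A row lasts 1/10 s, in which the tool goes at most 50 mm and 8.59 degrees, less where a joint would pass 70% of its speed; a pose out of reach is approached as far as the arm can. A call with a gripper value outside its range is refused whole. The fingers move at their own pace and stop on an object; "force" is the grip in N (left out, the last holds). Time passes only in rows, so rows that repeat a pose let the fingers close. It gives the time, the measured TCP pose, the force and the opening at its end, in the units of the state.
- status.observe(): the state, without advancing time (a new reading comes with each control period).
- eyes.get_image(name): name is "scene" or "top" or "wrist"; returns a dict with "pixels" (384x512x3 uint8, red, green, blue), "range_z" (384x512 float32, m along the optical axis (not along the pixel's ray), 0 where there is no reading), "mtx" (3x3 intrinsics, pixels), "world_to_cam" (4x4, takes a point from world to camera coordinates); the wrist camera has in their place "T_tool_cam" (4x4, takes a point from camera to tool coordinates, whose origin is the TCP and whose axes are the flange's). Camera axes: x right, y up, looking along -z (the intrinsics and any distortion apply to the point x, -y, -z); pixel columns grow to the right and rows downward; lengths in m; the calibration is good to about 2 mm. A picture is of the moment at which its call begins: read the wrist's pose just before it.
- env.close_job(): hands the job in, once; it reports no verdict.
The state is a dict: "time_s": time; "q": joint angles; "qvel": joint speeds; "joint_efforts": joint torques, N m; "position": TCP position; "tool_rot": TCP orientation; "ft_force": force on the tool from outside, world axes, zero at the start; "wrist_torque": the same for the moment, N m; "grip_width": finger opening in m.
Only numpy, scipy, OpenCV 4.12 (cv2) and the standard library are available. Lean on these libraries where they do the work, as an engineer would, in place of code of your own. Each camera call takes 0.05 s, during which the arm holds its last target.

## Working session

There is one attempt and no reset: what is moved stays moved. The work goes in short steps, Python scripts to look and compute and a tool call to move; the robot and the scene stay as the last step left them, time stands still between calls to the robot, and variables do not carry over. Pictures are saved under pics/ and viewed, and the job is handed in when it is done.

Besides the shell and the picture viewer there is one more tool, called after "Request:" as name(argument=value, ...) on one line, values as JSON. play_rows: Moves the arm, as the interface text tells. Its arguments: {"type":"object","properties":{"targets":{"type":"string"},"force":{"type":"number"}},"required":["targets"]}

```bash
mkdir -p pics; cat > h.py <<'E'
import numpy as np, cv2
from rig import status, eyes, env
def grab(n,tag):
    s=status.observe(); im=eyes.get_image(n)
    cv2.imwrite(f'pics/{tag}.png',cv2.cvtColor(im['pixels'],cv2.COLOR_RGB2BGR))
    d={k:np.array(v) for k,v in im.items()}
    np.savez(f'{tag}.npz',pos=np.array(s['position']),rot=np.array(s['tool_rot']),**d)
    return s,im
def load(tag): return dict(np.load(f'{tag}.npz'))
def c2w(d):
    if 'world_to_cam' in d: return np.linalg.inv(d['world_to_cam'])
    T=np.eye(4);T[:3,:3]=d['rot'];T[:3,3]=d['pos'];return T@d['T_tool_cam']
def cloud(d):
    z=d['range_z'];K=d['mtx'];v,u=np.mgrid[:z.shape[0],:z.shape[1]]
    P=np.stack([(u-K[0,2])/K[0,0]*z,-(v-K[1,2])/K[1,1]*z,-z,np.ones_like(z)],-1)
    return (P@c2w(d).T)[...,:3],z>0
def proj(d,p):
    c=np.linalg.inv(c2w(d))@np.append(p,1);K=d['mtx']
    return K[0,2]+K[0,0]*c[0]/-c[2],K[1,2]-K[1,1]*c[1]/-c[2]
E
python3 - <<'E'
from h import *
for n in ['scene','top','wrist']:
    s,im=grab(n,n+'0')
    print(n,im.keys(),np.round(im['mtx'],1).tolist())
print({k:np.round(v,3).tolist() for k,v in s.items()})
E
```

```text
scene dict_keys(['pixels', 'range_z', 'mtx', 'world_to_cam']) [[476.7, 0.0, 256.1], [0.0, 476.7, 198.2], [0.0, 0.0, 1.0]]
top dict_keys(['pixels', 'range_z', 'mtx', 'world_to_cam']) [[437.5, 0.0, 253.8], [0.0, 437.5, 190.0], [0.0, 0.0, 1.0]]
wrist dict_keys(['pixels', 'range_z', 'mtx', 'T_tool_cam']) [[322.6, 0.0, 258.9], [0.0, 322.6, 190.7], [0.0, 0.0, 1.0]]
{'time_s': 0.1, 'q': [51.491, 21.838, 74.379, -0.002, 83.859, -12.336], 'qvel': [-0.015, -0.141, -0.232, 0.074, 0.071, -0.087], 'joint_efforts': [0.004, -44.922, -23.166, -0.0, 0.004, 0.0], 'position': [0.242, 0.493, 0.231], 'tool_rot': [[-0.897, 0.441, -0.001], [0.441, 0.897, -0.001], [0.0, -0.001, -1.0]], 'ft_force': [-0.393, -0.913, 0.509], 'wrist_torque': [-0.024, 0.016, -0.03], 'grip_width': 0.085}
```

View pics/scene0.png

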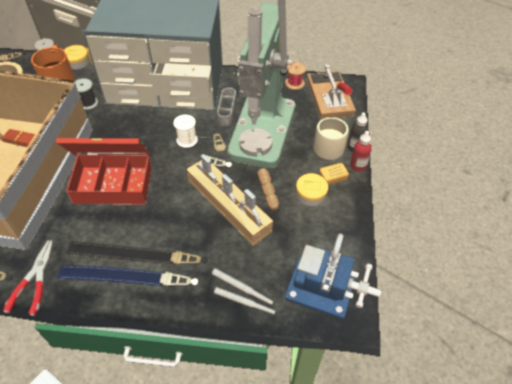

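View pics/top0.png

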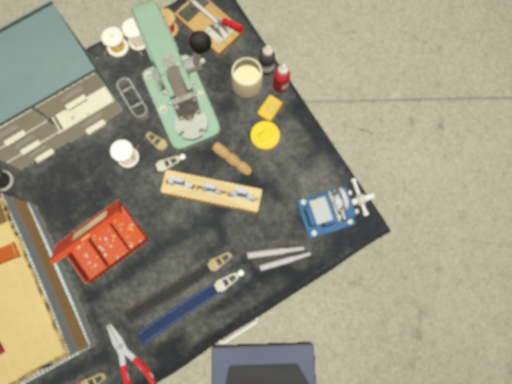

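View pics/wrist0.png

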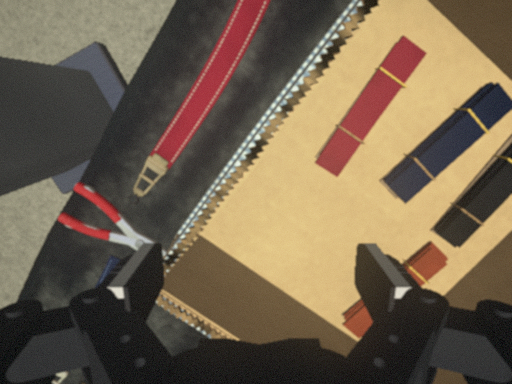

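The scene and top views show the block (top px ~(212,190)) with three tangs, and the blue vice (top px ~(330,210)) with the hook. I'll measure both from depth.

```bash
python3 - <<'E'
from h import *
import cv2
for n,bx in [('top',(155,160,270,220)),('scene',(180,140,280,250))]:
    d=load(n+'0');P,ok=cloud(d)
    print(n,'cam',c2w(d)[:3,3].round(3))
    for (x0,y0,x1,y1) in [bx]:
        Q=P[y0:y1,x0:x1].reshape(-1,3);o=ok[y0:y1,x0:x1].ravel()
        Q=Q[o]
        T=Q[(Q[:,2]>.034)&(Q[:,2]<.046)]
        r=cv2.minAreaRect((T[:,:2]*1000).astype(np.float32)); print('block',len(T),np.median(T[:,2]),r)
        H=Q[(Q[:,2]>.055)&(Q[:,2]<.13)]; print('tang pts',len(H)); 
        from scipy.cluster.hierarchy import fcluster,linkage
        if len(H)>3:
            c=fcluster(linkage(H[:,:2],'single'),.015,'distance')
            for k in set(c): print(k,(c==k).sum(),H[c==k].mean(0).round(4),H[c==k][:,2].max().round(4))
    im=cv2.imread(f'pics/{n}0.png')
    for nm,(a,b,c_,e) in {'block':bx,'vice':(290,170,380,245) if n=='top' else (280,225,390,325)}.items():
        cr=im[b:e,a:c_]; cv2.imwrite(f'pics/{n}0_{nm}.png',cv2.resize(cr,None,fx=6,fy=6,interpolation=cv2.INTER_CUBIC))
E
```

```text
top cam [0.402 0.05  0.968]
block 1699 0.03846343639697081 ((585.6220092773438, 122.09596252441406), (214.32977294921875, 50.948116302490234), 76.4650650024414)
tang pts 293
1 82 [0.5997 0.1871 0.0798] 0.0939
2 74 [0.5839 0.121  0.0812] 0.0914
3 137 [0.5685 0.0554 0.0829] 0.1085
scene cam [ 0.141 -0.265  0.792]
block 1925 0.03986263354140718 ((656.8228149414062, 102.46311950683594), (215.4743194580078, 192.46926879882812), 76.05181121826172)
tang pts 512
1 134 [0.6024 0.1827 0.0768] 0.0913
2 142 [0.5866 0.1169 0.0768] 0.0913
3 236 [0.5706 0.0498 0.0845] 0.1095
```

View crops.

View pics/scene0_vice.png

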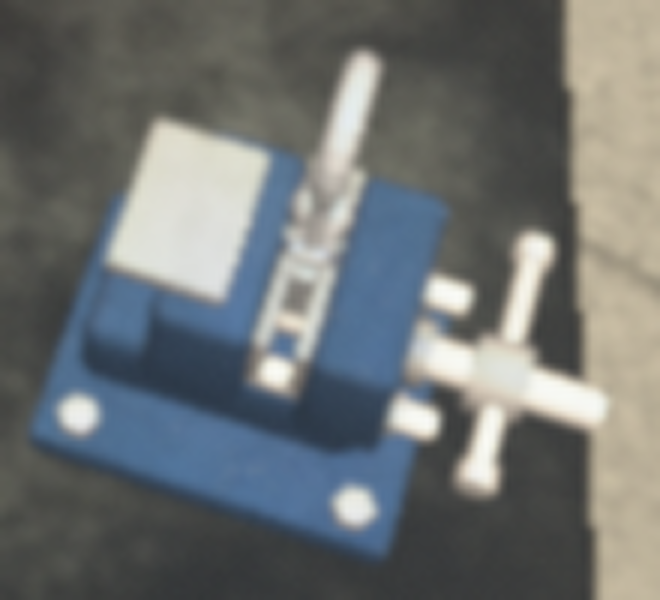

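View pics/top0_vice.png

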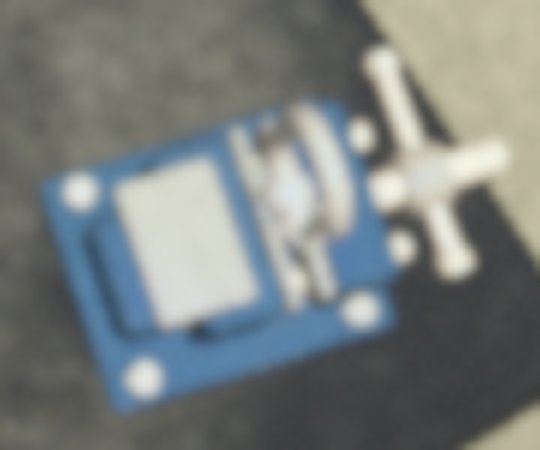

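View pics/scene0_block.png

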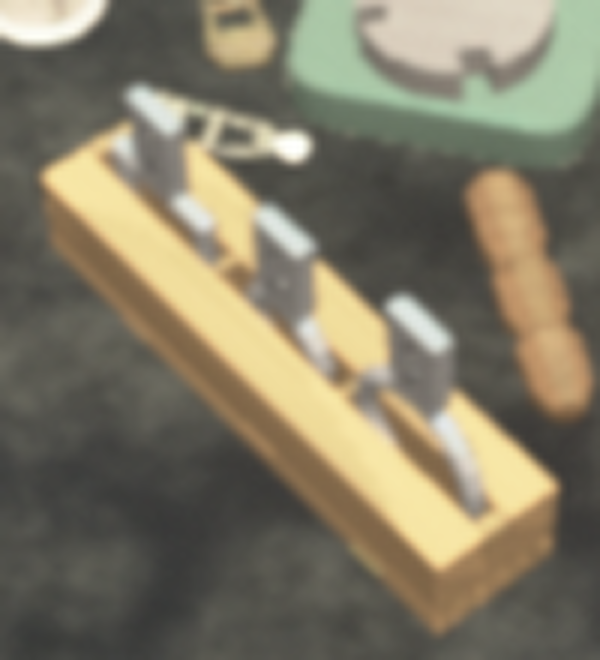

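```bash
python3 - <<'E'
from h import *
for n,(x0,y0,x1,y1) in [('top',(290,170,380,245)),('scene',(280,225,390,325))]:
    d=load(n+'0');P,ok=cloud(d)
    Q=P[y0:y1,x0:x1].reshape(-1,3)[ok[y0:y1,x0:x1].ravel()]
    print(np.histogram(Q[:,2],np.arange(0,.19,.01)))
    for a,b in[(.07,.1),(.11,.18),(.13,.18),(.145,.18)]:
        H=Q[(Q[:,2]>a)&(Q[:,2]<b)]
        if len(H)>3: print(n,a,b,len(H),H.mean(0).round(4),H.max(0).round(4),cv2.minAreaRect((H[:,:2]*1000).astype(np.float32)))
E
```

```text
(array([1037,  442,   22,   77,  103,  274,   37,   74,  827,   78,   85,
         21,   11,   11,   14,   43,   55,    0]), array([0.  , 0.01, 0.02, 0.03, 0.04, 0.05, 0.06, 0.07, 0.08, 0.09, 0.1 ,
       0.11, 0.12, 0.13, 0.14, 0.15, 0.16, 0.17, 0.18]))
top 0.07 0.1 979 [ 0.5323 -0.1254  0.085 ] [ 0.5783 -0.0819  0.0986] ((536.3224487304688, -129.49844360351562), (65.87113952636719, 86.89283752441406), 15.953194618225098)
top 0.11 0.18 155 [ 0.5424 -0.1362  0.1482] [ 0.5627 -0.1282  0.166 ] ((542.4127197265625, -137.13018798828125), (42.69495391845703, 8.384323120117188), 15.692896842956543)
top 0.13 0.18 123 [ 0.5419 -0.1365  0.1559] [ 0.5627 -0.1284  0.166 ] ((542.4136352539062, -137.13519287109375), (42.69303894042969, 8.352093696594238), 15.624714851379395)
top 0.145 0.18 108 [ 0.5413 -0.1369  0.1584] [ 0.5627 -0.1284  0.166 ] ((542.4143676757812, -137.13961791992188), (42.69129180908203, 8.323452949523926), 15.564139366149902)
(array([3178,  941,   98,   80,  193,  592,  169,  132, 1201,  273,   55,
         29,   11,    6,   23,   47,   80,    0]), array([0.  , 0.01, 0.02, 0.03, 0.04, 0.05, 0.06, 0.07, 0.08, 0.09, 0.1 ,
       0.11, 0.12, 0.13, 0.14, 0.15, 0.16, 0.17, 0.18]))
scene 0.07 0.1 1606 [ 0.5345 -0.1348  0.0855] [ 0.582  -0.084   0.0991] ((539.5219116210938, -132.15008544921875), (68.01659393310547, 86.25608825683594), 15.832063674926758)
scene 0.11 0.18 196 [ 0.5366 -0.1429  0.1491] [ 0.5638 -0.1327  0.1667] ((543.893798828125, -142.38868713378906), (40.27307891845703, 14.45783519744873), 10.406118392944336)
scene 0.13 0.18 156 [ 0.538  -0.1425  0.1575] [ 0.5638 -0.1327  0.1667] ((543.406982421875, -140.8082275390625), (40.04003143310547, 8.770596504211426), 15.686293601989746)
scene 0.145 0.18 141 [ 0.539  -0.1421  0.1593] [ 0.5627 -0.1327  0.1667] ((543.1546020507812, -140.87908935546875), (39.200809478759766, 8.770596504211426), 15.686296463012695)
```

```bash
cat >> h.py <<'E'
def plan(xyz,yaw):
    s=status.observe();R=np.array(s['tool_rot']);p=np.array(s['position'])
    d=R.T@(np.array(xyz)-p); y=np.degrees(np.arctan2(R[1,1],R[0,1]))
    t=-np.radians((yaw-y+180)%360-180)
    print('now',p.round(4),'yaw',y.round(2),'shift',d.round(4),'turn',round(t,3),'F',np.round(s['ft_force'],2),'w',round(s['grip_width'],4),'t',round(s['time_s'],2))
E
python3 - <<'E'
from h import *
print(load('wrist0')['T_tool_cam'].round(3))
plan([.56,.04,.25],-13.5)
E
```

```text
[[ 0.001  0.961  0.275  0.069]
 [ 1.    -0.    -0.001  0.001]
 [-0.001  0.275 -0.961 -0.142]
 [ 0.     0.     0.     1.   ]]
now [0.2424 0.4934 0.2309] yaw 63.83 shift [-0.485  -0.2669 -0.019 ] turn 1.35 F [-0.13  0.1   0.46] w 0.0854 t 0.15
```

Request:
play_rows(targets="-0.044 -0.024 -0.002 0.13 0; -0.088 -0.048 -0.004 0.26 0; -0.132 -0.072 -0.006 0.39 0; -0.176 -0.096 -0.008 0.52 0; -0.22 -0.12 -0.01 0.65 0")

```text
time_s: 0.65
position: [0.3873, 0.2877, 0.2413]
tool_rot: [[-0.443, 0.897, -0.0], [0.897, 0.443, -0.0], [0.0, -0.0, -1.0]]
ft_force: [1.4, 0.6, 0.2]
grip_width: 0.0853
```

```bash
python3 - <<'E'
from h import *
plan([.56,.04,.25],-13.5)
E
```

```text
now [0.3873 0.2877 0.2413] yaw 26.3 shift [-0.2986  0.0451 -0.0087] turn 0.695 F [1.37 0.63 0.18] w 0.0853 t 0.65
```

Request:
play_rows(targets="-0.048 0.007 -0.001 0.13 0; -0.096 0.014 -0.002 0.26 0; -0.144 0.021 -0.003 0.39 0; -0.192 0.028 -0.005 0.52 0; -0.24 0.035 -0.007 0.65 0")

```text
time_s: 1.15
position: [0.526, 0.0887, 0.2482]
tool_rot: [[0.19, 0.982, -0.0], [0.982, -0.19, 0.0], [0.0, -0.0, -1.0]]
ft_force: [0.6, 1.1, 0.0]
grip_width: 0.0856
```

```bash
python3 - <<'E'
from h import *
plan([.56,.04,.25],-13.5)
E
```

```text
now [0.526  0.0887 0.2482] yaw -10.98 shift [-0.0413  0.0426 -0.0018] turn 0.044 F [0.64 1.12 0.02] w 0.0856 t 1.15
```

Request:
play_rows(targets="-0.02 0.021 0 0.02 0; -0.041 0.043 -0.002 0.044 0; -0.041 0.043 -0.002 0.044 0; -0.041 0.043 -0.002 0.044 0")

```text
time_s: 1.55
position: [0.5598, 0.0422, 0.2498]
tool_rot: [[0.229, 0.974, -0.001], [0.974, -0.229, 0.0], [0.0, -0.001, -1.0]]
ft_force: [-0.0, 0.2, 0.5]
grip_width: 0.0855
```

```bash
python3 - <<'E'
from h import *
grab('wrist','w1')
plan([.56,.04,.25],-13.5)
E
```

```text
now [0.5595 0.0428 0.25  ] yaw -13.15 shift [-0.0027  0.0011  0.    ] turn 0.006 F [1.16 0.32 1.11] w 0.0851 t 1.6
```

View pics/w1.png

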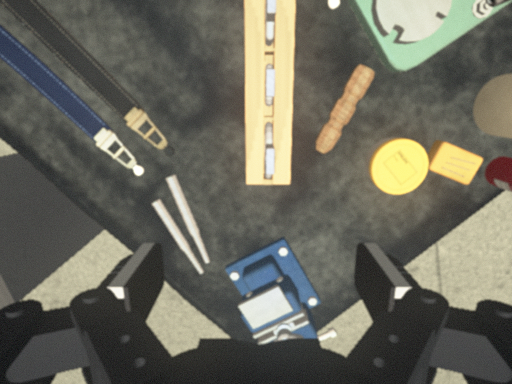

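The block is at px (269,90), with the round fitting's tang nearest at (269,155); the vice is partly hidden at (275,310).

```bash
python3 - <<'E'
from h import *
d=load('w1');P,ok=cloud(d)
im=d['pixels']
Q=P[0:200,235:305];o=ok[0:200,235:305]
Q=Q[o]
T=Q[(Q[:,2]>.034)&(Q[:,2]<.046)]
print('block',np.median(T[:,2]),cv2.minAreaRect((T[:,:2]*1000).astype(np.float32)))
from scipy.cluster.hierarchy import fcluster,linkage
H=Q[(Q[:,2]>.055)&(Q[:,2]<.13)]
c=fcluster(linkage(H,'single'),.012,'distance')
for k in set(c):
    h=H[c==k]; print(k,len(h),h.mean(0).round(4),h[:,2].max())
    t=h[h[:,2]>h[:,2].max()-.005]; r=cv2.minAreaRect((t[:,:2]*1000).astype(np.float32)); print('  top',len(t),np.median(t[:,2]),r)
cv2.imwrite('pics/w1c.png',cv2.cvtColor(cv2.resize(im[100:200,230:310],None,fx=6,fy=6,interpolation=cv2.INTER_CUBIC),cv2.COLOR_RGB2BGR))
E
```

```text
block 0.03956397197489797 ((586.1856689453125, 108.30001831054688), (185.86888122558594, 50.041629791259766), 76.61941528320312)
1 209 [0.6029 0.1796 0.0822] 0.09031992086587698
  top 137 0.08829960449289642 ((603.3594970703125, 181.30810546875), (9.834309577941895, 7.691924095153809), 78.3427505493164)
2 270 [0.5893 0.1221 0.0871] 0.09015287610327993
  top 247 0.08828729752455083 ((589.6159057617188, 121.83963012695312), (23.003948211669922, 7.305625915527344), 77.35919952392578)
3 22 [0.5682 0.0328 0.0588] 0.0634175977132383
  top 12 0.06020844456799268 ((567.8212280273438, 33.51116180419922), (3.4763660430908203, 5.377859592437744), 70.29927825927734)
4 403 [0.5753 0.0633 0.0908] 0.10780541226699641
  top 226 0.10618158822653034 ((573.785888671875, 56.3526611328125), (23.527219772338867, 7.883450984954834), 73.93212127685547)
```

View pics/w1c.png

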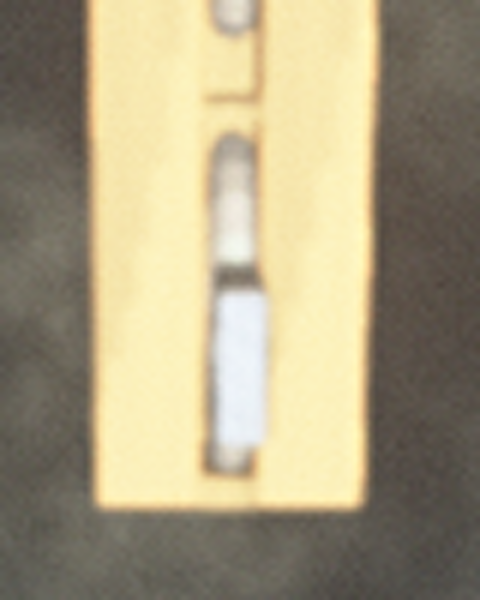

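```bash
python3 - <<'E'
from h import *
plan([.572,.055,.19],-13.4)
E
```

```text
now [0.5595 0.0428 0.25  ] yaw -13.15 shift [0.0147 0.0094 0.06  ] turn 0.004 F [1.16 0.32 1.11] w 0.0851 t 1.6
```

Request:
play_rows(targets="0.007 0.005 0.03 0.004 0; 0.015 0.009 0.06 0.004 0; 0.015 0.009 0.06 0.004 0; 0.015 0.009 0.06 0.004 0; 0.015 0.009 0.06 0.004 0")

```text
time_s: 2.1
position: [0.5725, 0.0551, 0.1922]
tool_rot: [[0.231, 0.973, 0.003], [0.973, -0.231, -0.0], [0.0, 0.003, -1.0]]
ft_force: [0.8, 0.6, 0.0]
grip_width: 0.0853
```

```bash
cat > tang.py <<'E'
from h import *
import sys
def tang(tag):
    d=load(tag);P,ok=cloud(d)
    m=ok&(np.hypot(P[...,0]-.572,P[...,1]-.055)<.03)
    T=m&(P[...,2]>.1)&(P[...,2]<.115)
    v,u=np.where(T);print('px',u.mean(),v.mean(),'z',np.median(P[T][:,2]))
    print(cv2.minAreaRect((P[T][:,:2]*1000).astype(np.float32)),np.median(P[T],0).round(4),P[T].mean(0).round(4))
if __name__=='__main__': 
    grab('wrist','w2'); tang('w1'); tang('w2'); plan([.572,.055,.19],-13.4)
E
python3 tang.py
```

```text
px 269.255230125523 160.0753138075314 z 0.10612933614025077
((573.9176025390625, 56.442726135253906), (23.521053314208984, 8.099498748779297), 76.53981018066406) [0.5738 0.0571 0.1061] [0.5737 0.0569 0.1059]
px 258.8466076696165 194.3126843657817 z 0.10618405286025376
((574.2041015625, 56.39445495605469), (23.37590789794922, 7.481937885284424), 76.59205627441406) [0.5743 0.0574 0.1062] [0.5743 0.0572 0.106 ]
now [0.5725 0.0549 0.1921] yaw -13.39 shift [-0.     -0.0005  0.0021] turn 0.0 F [0.9  0.31 0.38] w 0.0855 t 2.15
```

View pics/w2.png

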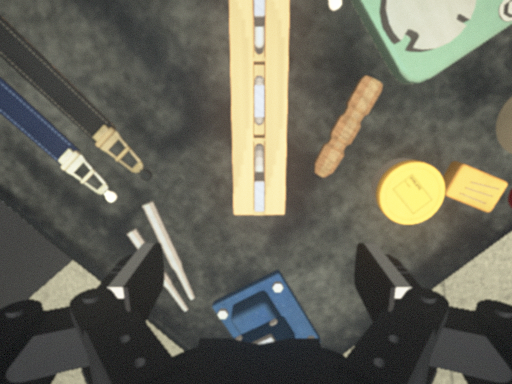

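```bash
python3 - <<'E'
from h import *
plan([.574,.0565,.073],-13.4)
E
```

```text
now [0.5725 0.0549 0.1921] yaw -13.39 shift [0.0019 0.0007 0.1191] turn 0.0 F [0.9  0.31 0.38] w 0.0855 t 2.15
```

Request:
play_rows(targets="0.002 0.001 0.03 0 0; 0.002 0.001 0.06 0 0; 0.002 0.001 0.09 0 0; 0.002 0.001 0.117 0 0; 0.002 0.001 0.117 0 0")

```text
time_s: 2.65
position: [0.5724, 0.0565, 0.0714]
tool_rot: [[0.232, 0.973, -0.005], [0.973, -0.232, 0.0], [-0.001, -0.005, -1.0]]
ft_force: [-0.8, -0.8, 0.6]
grip_width: 0.0854
```

Request:
play_rows(targets="0 0 0 0 0; 0 0 0 0 0.3; 0 0 0 0 0.6; 0 0 0 0 0.8; 0 0 0 0 1", force=60)

```text
time_s: 3.15
position: [0.5738, 0.0566, 0.0738]
tool_rot: [[0.232, 0.973, 0.001], [0.973, -0.232, -0.0], [0.0, 0.001, -1.0]]
ft_force: [0.5, -0.6, -0.5]
grip_width: 0.0282
```

Request:
play_rows(targets="0 0 0 0 1; 0 0 0 0 1; 0 0 0 0 1; 0 0 0 0 1; 0 0 0 0 1")

```text
time_s: 3.65
position: [0.5738, 0.0566, 0.0735]
tool_rot: [[0.232, 0.973, 0.001], [0.973, -0.232, -0.0], [0.0, 0.001, -1.0]]
ft_force: [0.3, 0.1, 3.5]
grip_width: 0.0074
```

Request:
play_rows(targets="0 0 0 0 1; 0 0 -0.01 0 1; 0 0 -0.03 0 1; 0 0 -0.055 0 1; 0 0 -0.08 0 1", force=110)

```text
time_s: 4.15
position: [0.5731, 0.0566, 0.1542]
tool_rot: [[0.232, 0.973, -0.002], [0.973, -0.232, 0.0], [-0.0, -0.002, -1.0]]
ft_force: [-0.1, -0.2, -1.6]
grip_width: 0.0067
```

Request:
play_rows(targets="0 0 -0.035 0 1; 0 0 -0.07 0 1; 0 0 -0.105 0 1; 0 0 -0.105 0 1")

```text
time_s: 4.55
position: [0.5747, 0.0566, 0.2634]
tool_rot: [[0.232, 0.973, 0.008], [0.973, -0.232, -0.001], [0.001, 0.008, -1.0]]
ft_force: [-0.1, -0.5, -2.3]
grip_width: 0.0067
```

```bash
python3 - <<'E'
from h import *
grab('wrist','w3')
grab('scene','s3')
plan([.44,-.08,.26],15.7)
E
```

```text
now [0.5733 0.0566 0.2583] yaw -13.41 shift [-0.1638 -0.098  -0.0017] turn -0.508 F [-0.39  0.46 -2.41] w 0.0065 t 4.65
```

View pics/w3.png

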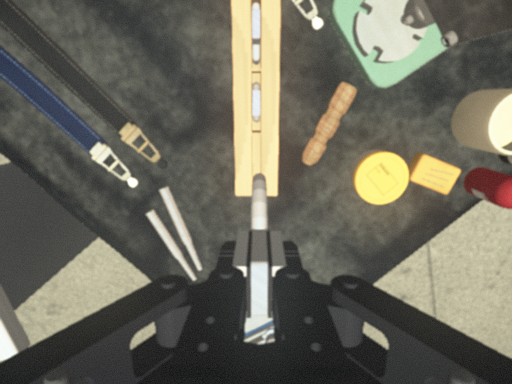

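View pics/s3.png

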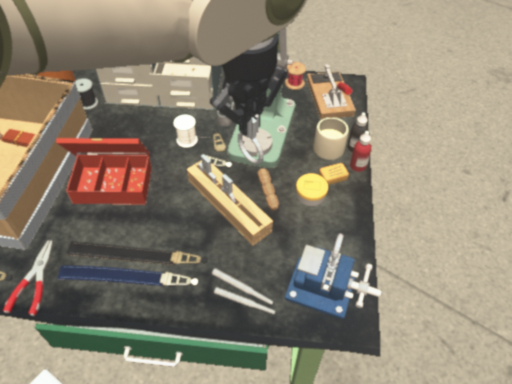

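```bash
python3 - <<'E'
from h import *
d=load('scene0')
for a,t in [('scene0','sc'),('top0','tp')]:
    d=load(a);P,ok=cloud(d)
    c=np.array([.543,-.1405]) if t=='sc' else np.array([.5425,-.137])
    th=np.radians(15.7);ex=np.array([np.cos(th),np.sin(th)]);ey=np.array([-ex[1],ex[0]])
    X=(P[...,:2]-c)@ex;Y=(P[...,:2]-c)@ey;Z=P[...,2]
    m=ok&(abs(X)<.045)&(abs(Y)<.02)&(Z>.09)
    for z0 in np.arange(.09,.17,.01):
        k=m&(Z>=z0)&(Z<z0+.01)
        print(t,round(z0,2),k.sum(),np.sort((X[k]*1000).round())[::max(1,k.sum()//12)],(Y[k]*1000).mean().round(1) if k.any() else '')
im=load('scene0')['pixels'][225:310,310:350]
cv2.imwrite('pics/hk.png',cv2.cvtColor(cv2.resize(im,None,fx=7,fy=7,interpolation=cv2.INTER_CUBIC),cv2.COLOR_RGB2BGR))
E
```

```text
sc 0.09 18 [-25. -23. -22. -17. -16. -14.  -9.  -4.  -3.  -1.   1.   1.   2.   3.
   7.   9.  15.  19.] 14.9
sc 0.1 55 [-18. -15. -13. -10.  -7.  -4.  -2.  -1.  -0.   1.   2.   3.   4.   7.] -0.9
sc 0.11 29 [-18. -17. -17. -16. -16. -15. -15. -15. -14. -14. -14. -13. -13. -11.
  20.] -0.6
sc 0.12 11 [-15. -14. -14. -13. -13. -13. -13. -12. -12. -12. -10.] -0.9
sc 0.13 6 [-19. -18. -17. -17. -16.  20.] -1.8
sc 0.14 23 [-20. -20. -20. -20. -19. -19. -19. -18. -18. -18. -18. -17. -17. -17.
 -17. -17. -17. -17. -16. -16. -16. -15. -14.] -0.5
sc 0.15 47 [-19. -18. -16. -16. -15. -14. -14. -13. -13. -13. -12. -10. -10.  -6.
  16.  19.] -0.5
sc 0.16 80 [-13.  -9.  -7.  -6.  -4.  -3.  -1.   0.   2.   5.   7.   9.  12.  16.] -0.4
sc 0.17 0 [] 
tp 0.09 11 [-6. -5. -2.  0.  0.  2.  2.  4.  6.  7. 13.] 10.8
tp 0.1 85 [-20. -16. -11.  -7.  -5.  -3.  -2.   0.   2.   4.   6.   9.  14.] 0.5
tp 0.11 21 [-19. -18. -18. -17. -17. -16. -15. -14.   9.   9.  11.  12.  13.  13.
  13.  14.  15.  15.  15.  16.  18.] 1.0
tp 0.12 11 [-16. -15. -14. -14. -12.  14.  16.  17.  18.  20.  20.] 2.2
tp 0.13 11 [-19. -12. -11. -11.  -9.  14.  14.  16.  17.  18.  20.] 1.9
tp 0.14 14 [-21. -21. -20. -20. -19. -18. -16. -15.  15.  17.  19.  20.  21.  21.] 1.9
tp 0.15 43 [-20. -18. -17. -16. -14. -13. -11. -10.   6.  12.  14.  15.  16.  17.
  20.] 1.0
tp 0.16 55 [-13.  -9.  -7.  -6.  -4.  -3.  -1.   0.   2.   4.   5.   7.   9.  11.] -0.2
tp 0.17 0 []
```

View pics/hk.png

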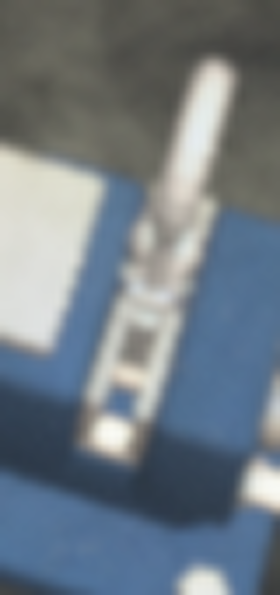

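Scene depth shows the gate/nose on the −x side (robot side) and a straight back bar at +18 mm, so hook x points along yaw ≈ +15.7°. I'll take a closer look with the wrist camera.

```bash
python3 - <<'E'
from h import *
plan([.472,-.221,.27],15.7)
for a in ['top0','scene0']:
    d=load(a);P,ok=cloud(d)
    m=ok&(np.hypot(P[...,0]-.57,P[...,1]-.055)<.03)&(P[...,2]>.1)
    print(a,m.sum(),P[m].mean(0),cv2.minAreaRect((P[m][:,:2]*1000).astype(np.float32)))
E
```

```text
now [0.5733 0.0566 0.2583] yaw -13.41 shift [-0.2935 -0.0342 -0.0117] turn -0.508 F [-0.39  0.46 -2.41] w 0.0065 t 4.65
top0 48 [0.56958334 0.05531355 0.10524797] ((569.864501953125, 55.291526794433594), (22.951908111572266, 8.02249526977539), 76.50706481933594)
scene0 65 [0.57193834 0.0519811  0.1051646 ] ((572.9619750976562, 52.565887451171875), (24.286182403564453, 9.437583923339844), 75.18035125732422)
```

Request:
play_rows(targets="-0.048 -0.006 -0.002 -0.1 1; -0.096 -0.012 -0.004 -0.2 1; -0.144 -0.017 -0.006 -0.3 1; -0.192 -0.022 -0.008 -0.4 1; -0.24 -0.028 -0.01 -0.5 1")

```text
time_s: 5.15
position: [0.4892, -0.1716, 0.2667]
tool_rot: [[-0.267, 0.964, -0.003], [0.964, 0.267, 0.002], [0.003, -0.002, -1.0]]
ft_force: [1.1, -0.2, -1.8]
grip_width: 0.0066
```

Request:
play_rows(targets="-0.04 0.018 -0.002 -0.008 1; -0.04 0.018 -0.002 -0.008 1; -0.04 0.018 -0.002 -0.008 1")

```text
time_s: 5.45
position: [0.5182, -0.2046, 0.2682]
tool_rot: [[-0.269, 0.963, -0.003], [0.963, 0.269, 0.002], [0.003, -0.003, -1.0]]
ft_force: [0.1, 0.3, -2.4]
grip_width: 0.0067
```

```bash
python3 - <<'E'
from h import *
grab('wrist','w4')
plan([.472,-.221,.27],15.7)
E
```

```text
now [ 0.5181 -0.2038  0.2688] yaw 15.69 shift [-0.0041 -0.0491 -0.0011] turn -0.0 F [-0.46  0.99 -1.16] w 0.0065 t 5.5
```

View pics/w4.png

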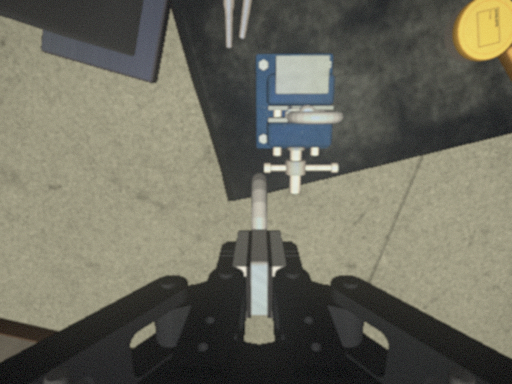

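```bash
cat > hook.py <<'E'
from h import *
def hook(tag):
    d=load(tag);P,ok=cloud(d)
    m=ok&(np.hypot(P[...,0]-.5445,P[...,1]+.1365)<.035)
    T=m&(P[...,2]>.142)&(P[...,2]<.175)
    v,u=np.where(T)
    r=cv2.minAreaRect((P[T][:,:2]*1000).astype(np.float32))
    Q=P[T]; t=Q[Q[:,2]>.158]; w=np.linalg.svd(t[:,:2]-t[:,:2].mean(0))[2][0]
    print(tag,'px',u.mean().round(1),v.mean().round(1),T.sum(),np.round(r[0],1),np.round(r[1],1),round(r[2],2),'ztop',np.sort(Q[:,2])[-8:].round(4), 'pca',np.degrees(np.arctan2(w[1],w[0])).round(2),t.mean(0).round(4))
    th=np.radians(15.7);e=np.array([[np.cos(th),np.sin(th)],[-np.sin(th),np.cos(th)]])
    L=(Q[:,:2]-np.array(r[0])/1000)@e.T
    for a in np.arange(-.02,.021,.005):
        k=abs(L[:,0]-a)<.0025
        if k.any(): print(round(a,3),k.sum(),Q[k,2].max().round(4),(L[k,1].min()*1e3).round(1),(L[k,1].max()*1e3).round(1),end=' | ')
    print()
if __name__=='__main__':
    import sys
    for t in sys.argv[1:]: hook(t)
E
python3 hook.py w4 top0 scene0; python3 -c "
from h import *
d=load('w4')
cv2.imwrite('pics/w4c.png',cv2.cvtColor(cv2.resize(d['pixels'][40:210,230:360],None,fx=4,fy=4,interpolation=cv2.INTER_CUBIC),cv2.COLOR_RGB2BGR))"
```

```text
w4 px 314.1 116.8 643 [ 546.1 -137.7] [43.8  8.9] 15.78 ztop [0.1658 0.1658 0.1659 0.1659 0.166  0.166  0.1661 0.1665] pca 16.53 [ 0.5459 -0.1378  0.1623]
-0.02 67 0.1562 -4.3 4.2 | -0.015 88 0.1616 -4.2 4.3 | -0.01 85 0.166 -4.5 4.4 | -0.005 84 0.1659 -4.5 3.9 | 0.0 81 0.1665 -4.3 3.9 | 0.005 76 0.1659 -4.4 4.5 | 0.01 72 0.1642 -4.3 4.5 | 0.015 59 0.1622 -4.1 4.4 | 0.02 31 0.1564 -3.4 4.2 | 
top0 px 343.1 198.0 112 [ 542.4 -137.1] [42.7  8.3] 15.56 ztop [0.1639 0.164  0.164  0.1641 0.1642 0.1648 0.1649 0.166 ] pca -162.74 [ 0.543  -0.1371  0.1618]
-0.02 11 0.1549 -2.4 4.2 | -0.015 13 0.1587 -2.3 3.9 | -0.01 16 0.1637 -3.4 3.4 | -0.005 12 0.1642 -3.9 3.5 | 0.0 13 0.1649 -4.0 3.8 | 0.005 13 0.166 -4.2 4.0 | 0.01 13 0.1629 -4.2 4.1 | 0.015 13 0.1597 -3.6 4.1 | 0.02 8 0.1561 -1.4 3.4 | 
scene0 px 337.5 246.0 146 [ 543.1 -140.9] [39.3  8.8] 15.69 ztop [0.1658 0.166  0.1662 0.1663 0.1664 0.1666 0.1666 0.1667] pca -163.94 [ 0.5436 -0.1407  0.1626]
-0.02 12 0.1543 -2.8 2.1 | -0.015 36 0.1603 -4.4 4.3 | -0.01 21 0.1664 -4.1 4.0 | -0.005 22 0.1649 -4.3 4.4 | 0.0 17 0.1667 -4.4 4.2 | 0.005 13 0.166 -4.1 3.7 | 0.01 12 0.1666 -3.2 4.2 | 0.015 9 0.1613 -4.1 4.2 | 0.02 4 0.1599 -3.2 3.2 |
```

View pics/w4c.png

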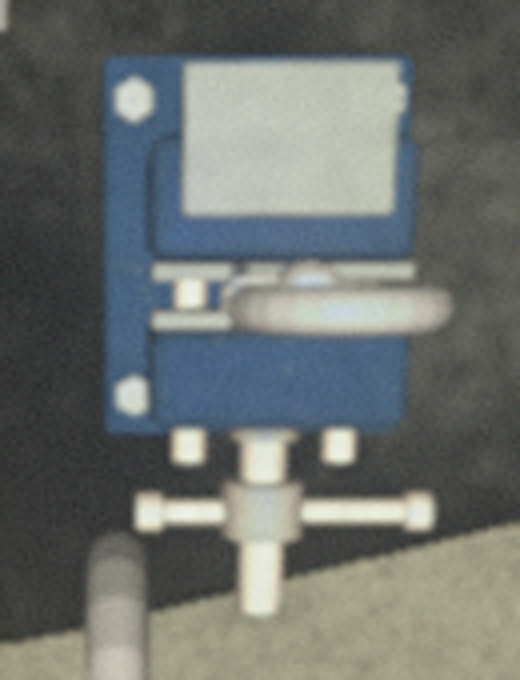

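```bash
python3 - <<'E'
from h import *
for tag in ['w3','w4']:
    d=load(tag);P,ok=cloud(d)
    L=(P-d['pos'])@d['rot']
    m=ok&(abs(L[...,1])<.02)&(L[...,2]>-.01)&(L[...,2]<.09)&(abs(L[...,0])<.06)
    v,u=np.where(m);Q=L[m];print(tag,m.sum(),u.min(),u.max(),v.min(),v.max(),Q.min(0).round(4),Q.max(0).round(4))
    for z in np.arange(-.01,.07,.01):
        k=(Q[:,2]>=z)&(Q[:,2]<z+.01)
        if k.any(): print(z.round(2),k.sum(),'x',Q[k,0].min().round(4),Q[k,0].max().round(4),'y',Q[k,1].min().round(4),Q[k,1].max().round(4),Q[k,1].mean().round(4))
E
```

```text
w3 1238 222 295 173 245 [ 0.0072 -0.0156 -0.01  ] [0.0304 0.0172 0.0407]
-0.01 390 x 0.0072 0.0126 y -0.0156 0.0172 0.0008
0.0 330 x 0.0085 0.0202 y -0.003 0.0045 0.0008
0.01 338 x 0.0142 0.0274 y -0.0032 0.0047 0.0007
0.02 133 x 0.0229 0.0299 y -0.0033 0.0047 0.0006
0.03 46 x 0.0274 0.0304 y -0.003 0.0044 0.0007
0.04 1 x 0.0278 0.0278 y -0.0025 -0.0025 -0.0025
w4 1229 223 294 173 244 [ 0.0065 -0.015  -0.01  ] [0.0297 0.0169 0.04  ]
-0.01 384 x 0.0065 0.0122 y -0.015 0.0169 0.0011
0.0 332 x 0.0077 0.0197 y -0.0027 0.0048 0.001
0.01 327 x 0.0137 0.0268 y -0.0029 0.005 0.001
0.02 141 x 0.0231 0.0295 y -0.003 0.005 0.0009
0.03 44 x 0.0265 0.0297 y -0.0027 0.0047 0.0009
0.04 1 x 0.0285 0.0285 y 0.0025 0.0025 0.0025
```

```bash
python3 - <<'E'
from h import *
plan([.487,-.153,.25],15.8)
E
```

```text
now [ 0.5181 -0.2038  0.2688] yaw 15.69 shift [ 0.0572 -0.0162  0.019 ] turn -0.002 F [-0.46  0.99 -1.16] w 0.0065 t 5.5
```

Request:
play_rows(targets="0.028 -0.008 0.01 -0.002 1; 0.057 -0.016 0.019 -0.002 1; 0.057 -0.016 0.05 -0.002 1; 0.057 -0.016 0.086 -0.002 1; 0.057 -0.016 0.086 -0.002 1")

```text
time_s: 6.0
position: [0.4854, -0.1513, 0.1807]
tool_rot: [[-0.274, 0.962, -0.008], [0.962, 0.274, 0.005], [0.007, -0.006, -1.0]]
ft_force: [-0.2, 0.1, -1.2]
grip_width: 0.0066
```

Request:
play_rows(targets="0 0 0 0 1; 0 0 0 0 1; 0 0 0 0 1")

```text
time_s: 6.3
position: [0.4883, -0.1539, 0.1858]
tool_rot: [[-0.273, 0.962, 0.002], [0.962, 0.273, -0.001], [-0.002, 0.002, -1.0]]
ft_force: [0.2, 0.7, -1.3]
grip_width: 0.0066
```

```bash
python3 - <<'E'
from h import *
grab('wrist','w5');grab('scene','s5')
plan([.487,-.153,.1825],15.8)
d=load('s5')
cv2.imwrite('pics/s5c.png',cv2.cvtColor(cv2.resize(d['pixels'][190:330,240:400],None,fx=4,fy=4,interpolation=cv2.INTER_CUBIC),cv2.COLOR_RGB2BGR))
E
python3 hook.py w5
```

```text
now [ 0.4881 -0.1539  0.1852] yaw 15.82 shift [ 0.0012 -0.0009  0.0027] turn 0.0 F [ 0.36 -0.24 -1.83] w 0.0064 t 6.4
w5 px 358.4 224.7 1283 [ 545.8 -137.5] [43.3  9.3] 15.97 ztop [0.1657 0.1657 0.1657 0.1658 0.1658 0.1659 0.1659 0.1661] pca 17.33 [ 0.5449 -0.1368  0.1621]
-0.02 143 0.1557 -3.7 4.6 | -0.015 196 0.1608 -4.2 4.3 | -0.01 168 0.1644 -4.7 4.6 | -0.005 156 0.1661 -4.4 4.3 | 0.0 149 0.1659 -4.5 4.6 | 0.005 139 0.1658 -3.9 4.5 | 0.01 125 0.1644 -4.0 4.4 | 0.015 153 0.1617 -3.4 4.6 | 0.02 54 0.1574 -1.3 4.7 |
```

View pics/w5.png

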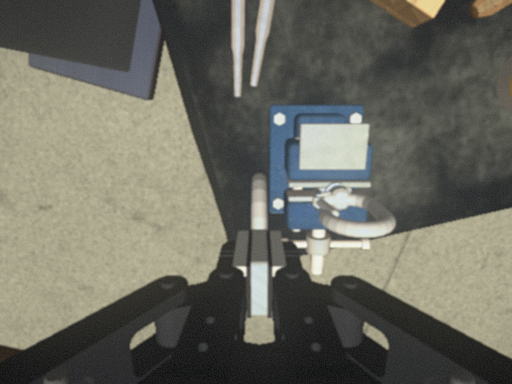

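View pics/s5c.png

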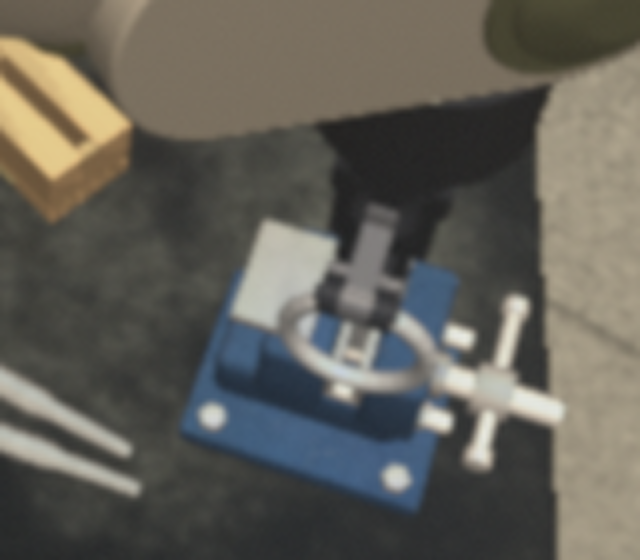

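Request:
play_rows(targets="0.001 0.012 0 0 1; 0.001 0.024 0 0 1; 0.001 0.033 0 0 1; 0.001 0.036 0 0 1; 0.001 0.036 0 0 1")

```text
time_s: 6.9
position: [0.5226, -0.1427, 0.184]
tool_rot: [[-0.273, 0.962, -0.0], [0.962, 0.273, 0.0], [0.0, -0.0, -1.0]]
ft_force: [0.2, -0.3, -1.3]
grip_width: 0.0066
```

```bash
cat >> h.py <<'E'
def hk(H=(.5447,-.137),z0=.0918,th=15.8,off=.0595):
    s=status.observe();p=np.array(s['position']);R=np.array(s['tool_rot']);a=np.radians(th)
    ex=np.array([np.cos(a),np.sin(a),0]);ey=np.array([-ex[1],ex[0],0])
    f=p+R[:,2]*off; q=f-np.array([*H,z0]);F=np.array(s['ft_force'])
    print('foot in hook mm',(np.array([q@ex,q@ey,q[2]])*1000).round(1),'F hook',np.round([F@ex,F@ey,F[2]],1),'tcp z',p[2].round(4),'w',round(s['grip_width'],4),'t',round(s['time_s'],2))
E
python3 -c "
from h import *
hk()"
```

```text
foot in hook mm [-22.8   0.5  32.7] F hook [ 0.1 -0.4 -1.3] tcp z 0.184 w 0.0066 t 6.9
```

Now push the gate gently.

Request:
play_rows(targets="0 0.002 0 0 1; 0 0.004 0 0 1; 0 0.006 0 0 1; 0 0.008 0 0 1; 0 0.008 0 0 1")

```text
time_s: 7.4
position: [0.5292, -0.1409, 0.184]
tool_rot: [[-0.272, 0.962, -0.002], [0.962, 0.272, -0.0], [0.001, -0.002, -1.0]]
ft_force: [-6.6, -1.8, -0.1]
grip_width: 0.0062
```

```bash
python3 -c "
from h import *
hk()"
```

```text
foot in hook mm [-16.1   0.5  32.7] F hook [-6.8  0.1 -0.1] tcp z 0.184 w 0.0062 t 7.4
```

Request:
play_rows(targets="0 0.002 0 0 1; 0 0.004 -0.001 0 1; 0 0.006 -0.001 0 1; 0 0.008 -0.001 0 1; 0 0.008 -0.001 0 1")

```text
time_s: 7.9
position: [0.5367, -0.1386, 0.1851]
tool_rot: [[-0.272, 0.962, -0.003], [0.962, 0.272, 0.0], [0.001, -0.003, -1.0]]
ft_force: [-7.7, -1.3, 0.6]
grip_width: 0.0066
```

```bash
python3 -c "
from h import *
hk();grab('wrist','w6')"
```

```text
foot in hook mm [-8.3  0.7 33.8] F hook [-7.7  0.8  0.6] tcp z 0.1851 w 0.0066 t 7.9
```

View pics/w6.png

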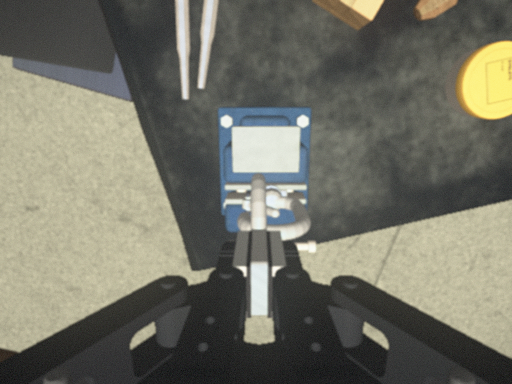

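The ring (px 259,205) straddles the hook with the gate pushed in. Now I'll raise it behind the nose.

Request:
play_rows(targets="0 0.003 -0.001 0 1; 0 0.004 -0.003 0 1; 0 0.005 -0.006 0 1; 0 0.006 -0.009 0 1; 0 0.006 -0.01 0 1")

```text
time_s: 8.45
position: [0.5439, -0.137, 0.1959]
tool_rot: [[-0.273, 0.962, 0.002], [0.962, 0.273, -0.0], [-0.001, 0.002, -1.0]]
ft_force: [0.5, 0.6, -2.6]
grip_width: 0.0064
```

```bash
python3 -c "
from h import *
hk()"
```

```text
foot in hook mm [-0.6  0.2 44.6] F hook [ 0.6  0.5 -2.6] tcp z 0.1959 w 0.0064 t 8.45
```

Request:
play_rows(targets="0 0 -0.003 0 1; 0 0 -0.006 0 1; 0 0 -0.009 0 1; 0 0 -0.011 0 1; 0 0 -0.011 0 1")

```text
time_s: 8.95
position: [0.5435, -0.137, 0.2066]
tool_rot: [[-0.273, 0.962, 0.001], [0.962, 0.273, -0.0], [-0.0, 0.001, -1.0]]
ft_force: [-0.4, -0.4, -1.3]
grip_width: 0.0067
```

```bash
python3 -c "
from h import *
hk()
grab('scene','s7')
d=load('s7')
cv2.imwrite('pics/s7c.png',cv2.cvtColor(cv2.resize(d['pixels'][190:330,240:400],None,fx=4,fy=4,interpolation=cv2.INTER_CUBIC),cv2.COLOR_RGB2BGR))"
```

```text
foot in hook mm [-1.1  0.3 55.3] F hook [-0.5 -0.2 -1.3] tcp z 0.2066 w 0.0067 t 8.95
```

View pics/s7c.png

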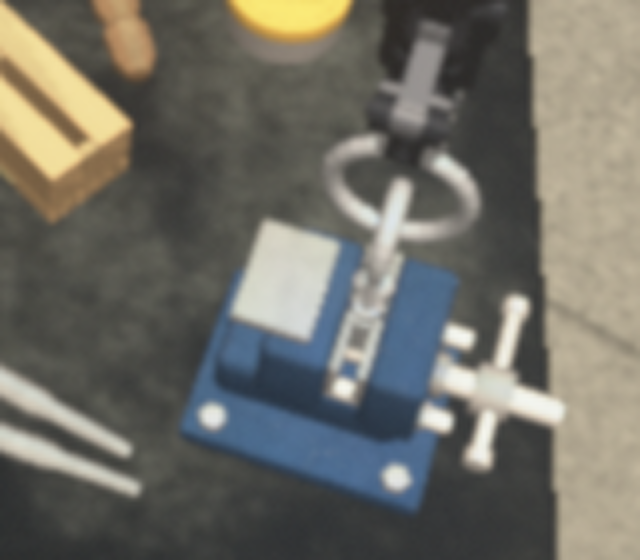

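The ring now passes round the bend (crop px 395,200), and the gate side below looks closed. Now I'll raise it slowly to take up the play.

Request:
play_rows(targets="0 0.001 -0.001 0 1; 0 0.001 -0.002 0 1; 0 0.001 -0.003 0 1; 0 0.001 -0.004 0 1; 0 0.001 -0.004 0 1")

```text
time_s: 9.5
position: [0.5442, -0.1366, 0.2099]
tool_rot: [[-0.272, 0.962, -0.001], [0.962, 0.272, 0.0], [0.001, -0.001, -1.0]]
ft_force: [1.1, 0.0, -5.2]
grip_width: 0.0066
```

Request:
play_rows(targets="0 0 -0.0005 0 1; 0 0 -0.001 0 1; 0 0 -0.0015 0 1; 0 0 -0.002 0 1; 0 0 -0.002 0 1")

```text
time_s: 10.0
position: [0.5442, -0.1366, 0.2123]
tool_rot: [[-0.272, 0.962, -0.0], [0.962, 0.272, 0.0], [0.0, -0.0, -1.0]]
ft_force: [-0.1, -0.2, -6.2]
grip_width: 0.0066
```

```bash
python3 -c "
from h import *
hk()"
```

```text
foot in hook mm [-0.4  0.5 61. ] F hook [-0.1 -0.1 -6.2] tcp z 0.2123 w 0.0066 t 10.0
```

Request:
play_rows(targets="0 0 -0.0003 0 1; 0 0 -0.0006 0 1; 0 0 -0.0006 0 1")

```text
time_s: 10.3
position: [0.5442, -0.1366, 0.2129]
tool_rot: [[-0.273, 0.962, -0.0], [0.962, 0.273, -0.0], [0.0, -0.0, -1.0]]
ft_force: [-0.3, -0.6, -6.4]
grip_width: 0.0066
```

Request:
play_rows(targets="0 0 -0.0003 0 1; 0 0 -0.0006 0 1; 0 0 -0.0006 0 1")

```text
time_s: 10.6
position: [0.5442, -0.1366, 0.2132]
tool_rot: [[-0.273, 0.962, -0.001], [0.962, 0.273, 0.0], [0.0, -0.0, -1.0]]
ft_force: [0.3, -0.8, -10.1]
grip_width: 0.0065
```

Request:
play_rows(targets="0 0 -0.0003 0 1; 0 0 -0.0006 0 1; 0 0 -0.0006 0 1")

```text
time_s: 10.9
position: [0.5441, -0.1366, 0.2133]
tool_rot: [[-0.272, 0.962, -0.001], [0.962, 0.272, 0.001], [0.001, -0.001, -1.0]]
ft_force: [1.7, -0.8, -17.9]
grip_width: 0.0061
```

Request:
play_rows(targets="0 0 0.0001 0 1; 0 0 0.0001 0 1")

```text
time_s: 11.1
position: [0.5441, -0.1366, 0.2134]
tool_rot: [[-0.273, 0.962, -0.001], [0.962, 0.273, 0.001], [0.001, -0.001, -1.0]]
ft_force: [2.0, -1.4, -20.5]
grip_width: 0.0063
```

Request:
play_rows(targets="0 0 0 0 1; 0 0 0 0 1")

```text
time_s: 11.3
position: [0.5441, -0.1366, 0.2134]
tool_rot: [[-0.272, 0.962, -0.001], [0.962, 0.272, 0.001], [0.001, -0.001, -1.0]]
ft_force: [2.3, -1.2, -21.4]
grip_width: 0.0064
```

Request:
play_rows(targets="0 0 0.0003 0 1; 0 0 0.0003 0 1; 0 0 0.0003 0 1")

```text
time_s: 11.6
position: [0.5441, -0.1366, 0.2134]
tool_rot: [[-0.273, 0.962, -0.001], [0.962, 0.273, 0.0], [0.0, -0.001, -1.0]]
ft_force: [2.0, -0.3, -21.8]
grip_width: 0.0061
```

Request:
play_rows(targets="0 0 0 0 1; 0 0 0 0 1")

```text
time_s: 11.8
position: [0.5442, -0.1366, 0.2134]
tool_rot: [[-0.272, 0.962, -0.001], [0.962, 0.273, 0.0], [0.0, -0.001, -1.0]]
ft_force: [-0.1, -0.5, -22.7]
grip_width: 0.0065
```

Request:
play_rows(targets="0 0 0.0004 0 1; 0 0 0.0004 0 1")

```text
time_s: 12.0
position: [0.5442, -0.1366, 0.2134]
tool_rot: [[-0.272, 0.962, -0.0], [0.962, 0.272, 0.0], [0.0, -0.0, -1.0]]
ft_force: [-0.6, -0.5, -20.0]
grip_width: 0.0066
```

Request:
play_rows(targets="0 0 0 0 1; 0 0 0 0 1")

```text
time_s: 12.2
position: [0.5442, -0.1366, 0.2134]
tool_rot: [[-0.273, 0.962, -0.0], [0.962, 0.273, -0.0], [0.0, -0.0, -1.0]]
ft_force: [0.1, -0.5, -18.6]
grip_width: 0.0065
```

Request:
play_rows(targets="0 0 0 0 1; 0 0 0 0 1")

```text
time_s: 12.4
position: [0.5442, -0.1366, 0.2134]
tool_rot: [[-0.272, 0.962, -0.0], [0.962, 0.272, -0.0], [0.0, -0.0, -1.0]]
ft_force: [-0.4, -0.3, -19.1]
grip_width: 0.0065
```

Request:
play_rows(targets="0 0 0 0 1; 0 0 0 0 1")

```text
time_s: 12.6
position: [0.5443, -0.1367, 0.2134]
tool_rot: [[-0.273, 0.962, 0.0], [0.962, 0.273, -0.0], [-0.0, 0.0, -1.0]]
ft_force: [-1.3, -0.5, -18.3]
grip_width: 0.0062
```

Request:
play_rows(targets="0 0 0.00015 0 1; 0 0 0.00015 0 1")

```text
time_s: 12.8
position: [0.5443, -0.1367, 0.2134]
tool_rot: [[-0.272, 0.962, 0.0], [0.962, 0.272, -0.0], [-0.0, 0.0, -1.0]]
ft_force: [-1.5, -0.2, -16.0]
grip_width: 0.0064
```

Request:
play_rows(targets="0 0 0 0 1; 0 0 0 0 1")

```text
time_s: 13.0
position: [0.5443, -0.1367, 0.2134]
tool_rot: [[-0.273, 0.962, 0.0], [0.962, 0.273, -0.0], [-0.0, 0.0, -1.0]]
ft_force: [-1.3, -0.4, -15.6]
grip_width: 0.0063
```

Request:
play_rows(targets="0 0 0 0 1; 0 0 0 0 1")

```text
time_s: 13.2
position: [0.5444, -0.1367, 0.2133]
tool_rot: [[-0.272, 0.962, 0.0], [0.962, 0.272, -0.0], [-0.0, 0.0, -1.0]]
ft_force: [-1.2, -0.2, -14.7]
grip_width: 0.0066
```

Request:
play_rows(targets="0 0 -0.0001 0 1; 0 0 -0.0001 0 1")

```text
time_s: 13.4
position: [0.5443, -0.1367, 0.2133]
tool_rot: [[-0.272, 0.962, 0.0], [0.962, 0.272, -0.0], [-0.0, 0.0, -1.0]]
ft_force: [-1.5, 0.2, -14.4]
grip_width: 0.0064
```

Request:
play_rows(targets="0 0 0 0 1; 0 0 0 0 1")

```text
time_s: 13.6
position: [0.5443, -0.1367, 0.2133]
tool_rot: [[-0.272, 0.962, 0.0], [0.962, 0.272, -0.0], [-0.0, 0.0, -1.0]]
ft_force: [-2.0, 0.4, -14.7]
grip_width: 0.0066
```

Request:
play_rows(targets="0 0 0 0 1; 0 0 0 0 1")

```text
time_s: 13.8
position: [0.5443, -0.1367, 0.2133]
tool_rot: [[-0.273, 0.962, 0.0], [0.962, 0.273, -0.0], [-0.0, 0.0, -1.0]]
ft_force: [-1.6, 0.3, -15.4]
grip_width: 0.0066
```

Request:
play_rows(targets="0 0 0 0 1; 0 0 0 0 1")

```text
time_s: 14.0
position: [0.5443, -0.1367, 0.2133]
tool_rot: [[-0.273, 0.962, 0.0], [0.962, 0.273, -0.0], [-0.0, 0.0, -1.0]]
ft_force: [-0.9, -0.2, -14.8]
grip_width: 0.0066
```

Request:
play_rows(targets="0 0 -0.00005 0 1; 0 0 -0.00005 0 1")

```text
time_s: 14.2
position: [0.5443, -0.1367, 0.2133]
tool_rot: [[-0.272, 0.962, 0.0], [0.962, 0.272, -0.0], [-0.0, 0.0, -1.0]]
ft_force: [-1.4, -0.3, -14.1]
grip_width: 0.0069
```

Request:
play_rows(targets="0 0 0 0 1; 0 0 0 0 1; 0 0 0 0 1")

```text
time_s: 14.5
position: [0.5443, -0.1367, 0.2133]
tool_rot: [[-0.273, 0.962, 0.0], [0.962, 0.273, -0.0], [-0.0, 0.0, -1.0]]
ft_force: [-1.1, -0.7, -13.9]
grip_width: 0.0063
```

Request:
play_rows(targets="0 0 0 0 1; 0 0 0 0 1; 0 0 0 0 1")

```text
time_s: 14.8
position: [0.5443, -0.1367, 0.2133]
tool_rot: [[-0.272, 0.962, 0.0], [0.962, 0.272, -0.0], [-0.0, 0.0, -1.0]]
ft_force: [-0.5, -0.1, -14.4]
grip_width: 0.0067
```

Request:
play_rows(targets="0 0 0 0 1; 0 0 0 0 1; 0 0 0 0 1")

```text
time_s: 15.1
position: [0.5443, -0.1367, 0.2133]
tool_rot: [[-0.273, 0.962, 0.0], [0.962, 0.273, -0.0], [-0.0, 0.0, -1.0]]
ft_force: [-0.8, 0.1, -13.9]
grip_width: 0.0063
```

Request:
play_rows(targets="0 0 0 0 1; 0 0 0 0 1; 0 0 0 0 1")

```text
time_s: 15.4
position: [0.5443, -0.1367, 0.2133]
tool_rot: [[-0.272, 0.962, 0.0], [0.962, 0.272, -0.0], [-0.0, 0.0, -1.0]]
ft_force: [-1.4, -0.4, -14.8]
grip_width: 0.0068
```

Request:
play_rows(targets="0 0 -0.0001 0 1; 0 0 -0.0001 0 1; 0 0 -0.0001 0 1")

```text
time_s: 15.7
position: [0.5443, -0.1367, 0.2133]
tool_rot: [[-0.273, 0.962, -0.0], [0.962, 0.273, -0.0], [-0.0, -0.0, -1.0]]
ft_force: [-0.4, -0.4, -14.7]
grip_width: 0.0062
```

Request:
play_rows(targets="0 0 0 0 1; 0 0 0 0 1; 0 0 0 0 1")

```text
time_s: 16.0
position: [0.5443, -0.1367, 0.2133]
tool_rot: [[-0.273, 0.962, -0.0], [0.962, 0.273, 0.0], [0.0, -0.0, -1.0]]
ft_force: [0.3, -0.5, -14.6]
grip_width: 0.0065
```

Request:
play_rows(targets="0 0 0 0 1; 0 0 0 0 1; 0 0 0 0 1")

```text
time_s: 16.3
position: [0.5443, -0.1367, 0.2134]
tool_rot: [[-0.273, 0.962, -0.0], [0.962, 0.273, -0.0], [-0.0, -0.0, -1.0]]
ft_force: [-0.8, -0.5, -16.0]
grip_width: 0.0067
```

Request:
play_rows(targets="0 0 0 0 1; 0 0 0 0 1; 0 0 0 0 1")

```text
time_s: 16.6
position: [0.5443, -0.1367, 0.2133]
tool_rot: [[-0.273, 0.962, -0.0], [0.962, 0.273, 0.0], [0.0, -0.0, -1.0]]
ft_force: [-0.8, -0.3, -16.2]
grip_width: 0.0063
```

Request:
play_rows(targets="0 0 0 0 1; 0 0 0 0 1; 0 0 0 0 1")

```text
time_s: 16.9
position: [0.5443, -0.1366, 0.2134]
tool_rot: [[-0.273, 0.962, -0.0], [0.962, 0.273, 0.0], [0.0, -0.0, -1.0]]
ft_force: [0.1, 0.3, -16.4]
grip_width: 0.0061
```

Request:
play_rows(targets="0 0 0 0 1; 0 0 0 0 1; 0 0 0 0 1")

```text
time_s: 17.2
position: [0.5443, -0.1366, 0.2133]
tool_rot: [[-0.273, 0.962, -0.0], [0.962, 0.273, 0.0], [0.0, -0.0, -1.0]]
ft_force: [0.2, -0.3, -16.2]
grip_width: 0.0066
```

Request:
play_rows(targets="0 0 0 0 1; 0 0 0 0 1; 0 0 0 0 1")

```text
time_s: 17.5
position: [0.5443, -0.1367, 0.2133]
tool_rot: [[-0.272, 0.962, -0.0], [0.962, 0.272, 0.0], [0.0, -0.0, -1.0]]
ft_force: [-0.2, 0.6, -16.6]
grip_width: 0.0066
```

Request:
play_rows(targets="0 0 0.005 0 1; 0 0 0.012 0 1; 0 0 0.02 0 1; 0 0 0.028 0 1; 0 0 0.032 0 1")

```text
time_s: 18.0
position: [0.5442, -0.1366, 0.1806]
tool_rot: [[-0.273, 0.962, -0.0], [0.962, 0.273, 0.0], [0.0, -0.0, -1.0]]
ft_force: [0.6, 0.5, -1.8]
grip_width: 0.0064
```

Request:
play_rows(targets="0 0 0.001 0 1; 0 0 0.002 0 1; 0 0 0.002 0 1; 0 0 0.002 0 1")

```text
time_s: 18.4
position: [0.5444, -0.1367, 0.1796]
tool_rot: [[-0.273, 0.962, 0.0], [0.962, 0.273, -0.0], [-0.0, 0.0, -1.0]]
ft_force: [0.4, -0.6, -2.1]
grip_width: 0.0066
```

```bash
python3 -c "
from h import *
hk();grab('wrist','w8');hk()"
```

```text
foot in hook mm [-0.2  0.3 28.3] F hook [ 0.2 -0.7 -2.1] tcp z 0.1796 w 0.0066 t 18.4
foot in hook mm [-0.2  0.3 28.3] F hook [ 0.2  0.2 -1.4] tcp z 0.1796 w 0.006 t 18.45
```

View pics/w8.png

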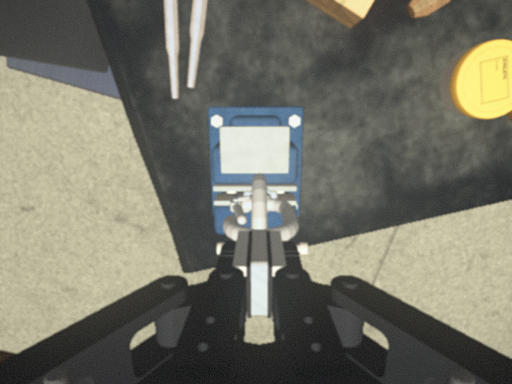

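The ring (px 260,205) sits in the pocket and clears the hook. I'll lower the last ~3 mm slowly.

Request:
play_rows(targets="0 0 0.0005 0 1; 0 0 0.001 0 1; 0 0 0.0015 0 1; 0 0 0.0015 0 1")

```text
time_s: 18.85
position: [0.5443, -0.1367, 0.1778]
tool_rot: [[-0.272, 0.962, -0.0], [0.962, 0.272, 0.0], [0.0, -0.0, -1.0]]
ft_force: [-0.1, -0.2, -1.4]
grip_width: 0.0068
```

Request:
play_rows(targets="0 0 0.0003 0 1; 0 0 0.0006 0 1; 0 0 0.0009 0 1; 0 0 0.0009 0 1")

```text
time_s: 19.25
position: [0.5443, -0.1367, 0.177]
tool_rot: [[-0.273, 0.962, -0.0], [0.962, 0.273, -0.0], [0.0, -0.0, -1.0]]
ft_force: [-0.4, -0.3, -1.9]
grip_width: 0.0062
```

Request:
play_rows(targets="0 0 0.0003 0 1; 0 0 0.0006 0 1; 0 0 0.0006 0 1; 0 0 0.0006 0 1")

```text
time_s: 19.65
position: [0.5443, -0.1367, 0.1764]
tool_rot: [[-0.272, 0.962, -0.0], [0.962, 0.272, 0.0], [0.0, -0.0, -1.0]]
ft_force: [0.4, -0.1, -1.0]
grip_width: 0.0063
```

Request:
play_rows(targets="0 0 0.0003 0 1; 0 0 0.0003 0 1; 0 0 0.0003 0 1")

```text
time_s: 19.95
position: [0.5443, -0.1367, 0.1761]
tool_rot: [[-0.272, 0.962, -0.0], [0.962, 0.272, 0.0], [0.0, -0.0, -1.0]]
ft_force: [0.0, 0.4, -1.8]
grip_width: 0.0067
```

Request:
play_rows(targets="0 0 0.0003 0 1; 0 0 0.0003 0 1; 0 0 0.0003 0 1")

```text
time_s: 20.25
position: [0.5443, -0.1367, 0.1759]
tool_rot: [[-0.273, 0.962, 0.0], [0.962, 0.273, -0.0], [-0.0, 0.0, -1.0]]
ft_force: [-0.2, -0.7, -0.7]
grip_width: 0.0065
```

Request:
play_rows(targets="0 0 0.0003 0 1; 0 0 0.0003 0 1; 0 0 0.0003 0 1")

```text
time_s: 20.55
position: [0.5444, -0.1367, 0.1757]
tool_rot: [[-0.272, 0.962, 0.0], [0.962, 0.272, -0.0], [-0.0, 0.0, -1.0]]
ft_force: [0.2, -0.4, 0.0]
grip_width: 0.0063
```

Request:
play_rows(targets="0 0 0.0003 0 1; 0 0 0.0003 0 1; 0 0 0.0003 0 1")

```text
time_s: 20.85
position: [0.5443, -0.1367, 0.1752]
tool_rot: [[-0.272, 0.962, 0.0], [0.962, 0.272, -0.0], [-0.0, 0.0, -1.0]]
ft_force: [-0.3, 0.1, 0.7]
grip_width: 0.0064
```

Fz rose from −1.5 to about +0.5 N, so the weight is on the hook. Releasing.

Request:
play_rows(targets="0 0 0 0 1; 0 0 0 0 1; 0 0 0 0 1", force=20)

```text
time_s: 21.15
position: [0.5443, -0.1367, 0.1752]
tool_rot: [[-0.272, 0.962, 0.0], [0.962, 0.272, -0.0], [-0.0, 0.0, -1.0]]
ft_force: [-0.5, 0.3, 0.7]
grip_width: 0.0064
```

Request:
play_rows(targets="0 0 0 0 0.88; 0 0 0 0 0.84; 0 0 0 0 0.8; 0 0 0 0 0.7; 0 0 0 0 0.6")

```text
time_s: 21.65
position: [0.5443, -0.1367, 0.1752]
tool_rot: [[-0.272, 0.962, -0.0], [0.962, 0.272, 0.0], [0.0, -0.0, -1.0]]
ft_force: [-0.3, -0.4, 0.6]
grip_width: 0.034
```

```bash
python3 -c "
from h import *
hk();grab('wrist','w9')"
```

```text
foot in hook mm [-0.3  0.4 23.9] F hook [-0.4 -0.3  0.6] tcp z 0.1752 w 0.034 t 21.65
```

View pics/w9.png

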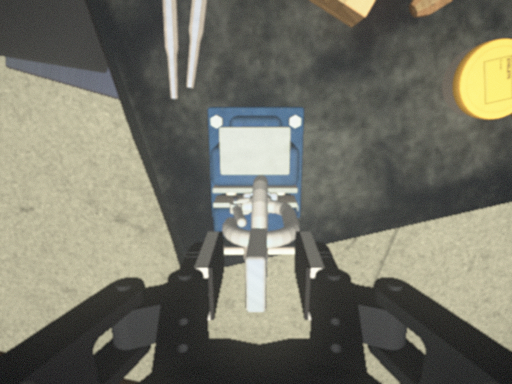

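The fitting stands freely between the open fingers (tang px 257,280). Open wider and retreat straight up.

Request:
play_rows(targets="0 0 0 0 0.5; 0 0 0 0 0.4; 0 0 -0.015 0 0.4; 0 0 -0.035 0 0.4; 0 0 -0.06 0 0.4")

```text
time_s: 22.2
position: [0.544, -0.1365, 0.2353]
tool_rot: [[-0.272, 0.962, -0.002], [0.962, 0.272, 0.001], [0.001, -0.001, -1.0]]
ft_force: [0.7, 0.1, -0.2]
grip_width: 0.0511
```

Request:
play_rows(targets="0 0 -0.03 0 0.4; 0 0 -0.06 0 0.4; 0 0 -0.06 0 0.4; -0.03 0 -0.06 0 0.4; -0.05 0 -0.06 0 0.4")

```text
time_s: 22.7
position: [0.558, -0.1856, 0.2946]
tool_rot: [[-0.273, 0.962, -0.001], [0.962, 0.273, 0.0], [0.0, -0.0, -1.0]]
ft_force: [0.7, -0.5, -0.0]
grip_width: 0.051
```

Request:
play_rows(targets="0 -0.04 0 0 0.4; 0 -0.08 0 0 0.4; 0 -0.12 0 0 0.4; 0 -0.12 0 0 0.4; 0 -0.12 0 0 0.4")

```text
time_s: 23.2
position: [0.4422, -0.2176, 0.295]
tool_rot: [[-0.271, 0.963, 0.0], [0.963, 0.271, 0.0], [0.0, 0.0, -1.0]]
ft_force: [0.4, 0.5, 0.8]
grip_width: 0.0513
```

```bash
python3 - <<'E'
from h import *
for n in ['scene','wrist','top']:
    grab(n,n+'9')
d=load('scene9');cv2.imwrite('pics/s9c.png',cv2.cvtColor(cv2.resize(d['pixels'][190:330,240:400],None,fx=4,fy=4,interpolation=cv2.INTER_CUBIC),cv2.COLOR_RGB2BGR))
hk()
E
```

```text
foot in hook mm [-119.5  -49.6  143.5] F hook [-0.6  0.4 -0.2] tcp z 0.2948 w 0.0512 t 23.35
```

View pics/s9c.png

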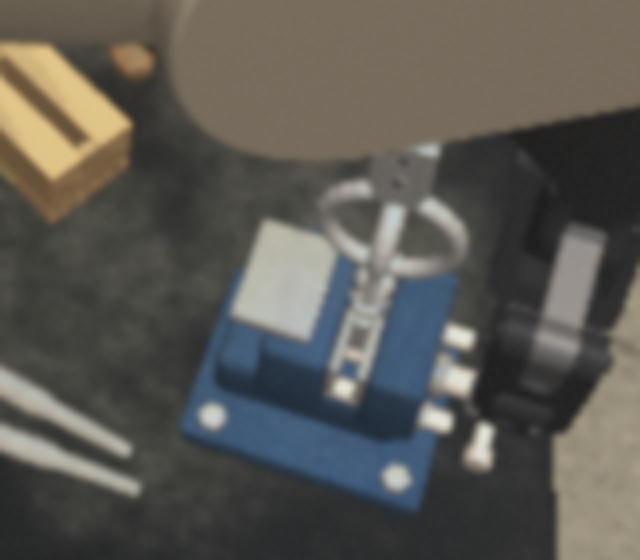

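View pics/wrist9.png

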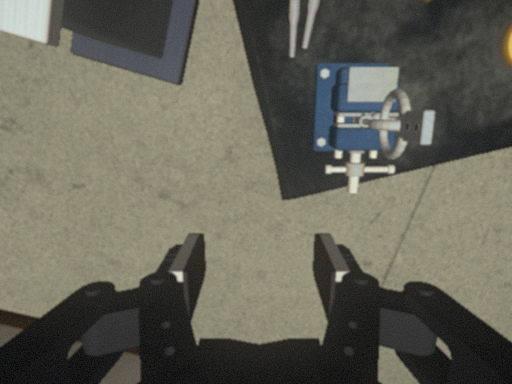

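```bash
python3 - <<'E'
from h import *
a=np.radians(15.8);e=np.array([[np.cos(a),np.sin(a)],[-np.sin(a),np.cos(a)]])
for t in ['wrist9','scene9','top9']:
    d=load(t);P,ok=cloud(d)
    L=(P[...,:2]-np.array([.5447,-.137]))@e.T*1000;Z=P[...,2]*1000
    m=ok&(abs(L[...,0])<45)&(abs(L[...,1])<40)&(Z>100)&(Z<240)
    Q=np.c_[L[m],Z[m]]
    print(t,len(Q))
    for z in range(100,230,8):
        k=(Q[:,2]>=z)&(Q[:,2]<z+8)
        if k.any(): print(z,k.sum(),'x',np.percentile(Q[k,0],[2,50,98]).round(1),'y',np.percentile(Q[k,1],[2,50,98]).round(1),'zmax',Q[k,2].max().round(1))
d=load('wrist9');cv2.imwrite('pics/w9c.png',cv2.cvtColor(cv2.resize(d['pixels'][50:200,300:450],None,fx=4,fy=4,interpolation=cv2.INTER_CUBIC),cv2.COLOR_RGB2BGR))
E
```

```text
wrist9 2576
100 82 x [-19.2  -4.3   1.5] y [-8.1  3.6  6.9] zmax 108.0
108 104 x [-19.5 -15.2  16.2] y [-7.   1.1  5.7] zmax 115.9
116 236 x [-16.    0.1  15.3] y [-19.2   1.9  14.9] zmax 124.0
124 140 x [-2.1  0.2  4.9] y [-24.8  -1.2  22. ] zmax 131.9
132 90 x [-20.1  -1.2   3.8] y [-29.4   0.4  26.8] zmax 140.0
140 92 x [-20.7  -2.4   0.3] y [-31.1  -0.6  28.5] zmax 147.9
148 163 x [-20.1 -13.4   2.1] y [-30.5   0.3  28. ] zmax 156.0
156 344 x [-15.5  -3.3   3.1] y [-26.9  -0.2  24.8] zmax 164.0
164 303 x [-5.5 -2.1  3.3] y [-21.6  -1.5  18.5] zmax 172.0
172 110 x [-4.3 -3.6 -2.8] y [-10.7   0.3  11.1] zmax 180.0
180 145 x [-4.5 -3.9 -3. ] y [-11.2  -0.1  11.9] zmax 188.0
188 144 x [-4.9 -4.2 -3.1] y [-10.8   1.3  12.2] zmax 195.8
196 167 x [-5.1 -4.5 -3.6] y [-10.5   1.5  12.4] zmax 204.0
204 456 x [-5.1 -2.   2.6] y [-10.3   1.2  12.7] zmax 209.5
scene9 743
100 38 x [-19.5  -3.9   2.2] y [-11.2  -3.4   4.5] zmax 108.0
108 36 x [-20.7 -16.9   4.2] y [-9.6 -4.   3.2] zmax 115.4
116 82 x [-17.   -1.5   4.7] y [-22.5  -5.8  12.3] zmax 123.9
124 57 x [-14.7  -1.4   3.4] y [-28.7   7.
[... 753 characters left out ...]
 26 x [-18.7  -3.3  16.8] y [-20.2   2.1  11.5] zmax 123.6
124 17 x [-17.3  -4.4  17.1] y [-23.9   1.9  21. ] zmax 131.2
132 14 x [-19.5  -5.   15.8] y [-25.5   3.   28.8] zmax 139.3
140 19 x [-23.3  -2.3  19. ] y [-1.6  4.  29.9] zmax 147.7
148 33 x [-21.6  -3.9  17.9] y [-27.7   3.3  28.7] zmax 155.7
156 80 x [-18.   -4.9  14.8] y [-25.8   1.5  25.1] zmax 163.9
164 25 x [-6.6 -3.3  4. ] y [-17.2  14.5  21.7] zmax 169.9
172 5 x [-7.  -6.7 -0.9] y [-6.2  4.  12.5] zmax 177.6
180 9 x [-7.2 -6.4 -1. ] y [-7.4 12.6 13.1] zmax 186.8
188 8 x [-7.6 -6.8 -0.6] y [-3.9 12.4 13.2] zmax 195.0
196 7 x [-7.8 -7.7 -0.6] y [ 0.6 12.7 13.9] zmax 203.6
204 59 x [-7.9 -4.3 -0.4] y [-8.6  2.3 13.2] zmax 209.6
```

View pics/w9c.png

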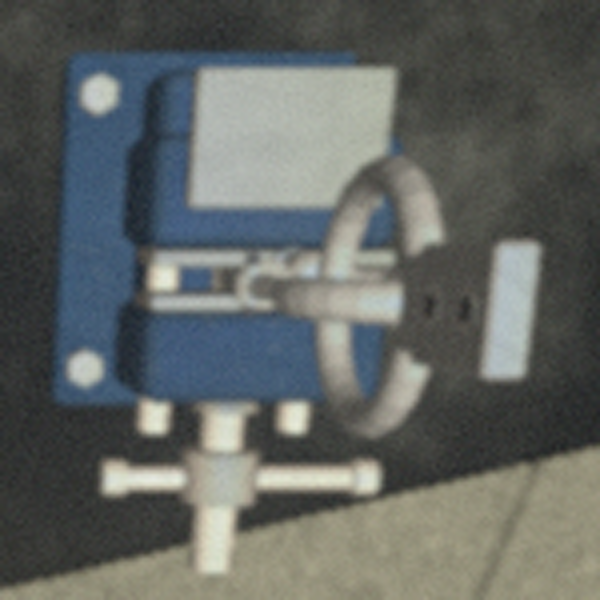

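View pics/top9.png

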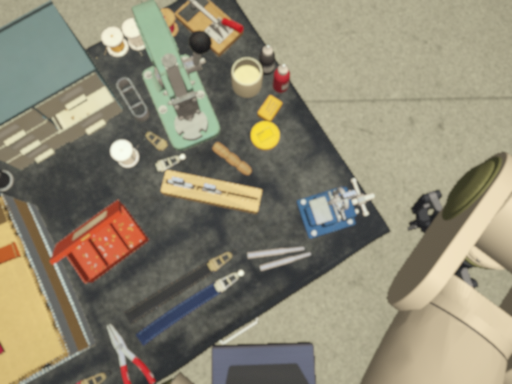

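The fitting hangs upright with its tang top at z ≈ 0.209. Gate points at hook x ≈ −16 to −14 mm match the shut profile, and the other two tangs are in the block (top px ~180,185 and 212,190). Handing in.

```bash
python3 -c "
from h import *
print(env.close_job())"
```

```text
the job is handed in; nothing more can be done
None
```

The round fitting is clipped into the snap hook and hangs there tang up, with the gate shut. I handed the job in at about 23 s of the 61 s allowed.

- **Insertion:** I gripped the fitting by its tang and pushed the gate in with about 7–8 N. I brought the ring up behind the nose and then drew it up slowly; the hook began to slide at about 5–6 N.
- **Proof pull:** For about 1.2 s the wrist force held at 16.0–16.6 N. Taking off the roughly 1.4 N it already read from holding the fitting, that is a net pull of about 15 N.
- **Overshoot before the hold:** The force first crept up to 22.7 N and I eased it back. That is inside the 25 N limit, but I only saw readings every 0.2–0.3 s there. It then sat at 14–16 N for about 3.5 s, which I judged too near the lower edge, so I raised it for the final hold.
- **Release:** I lowered the fitting until its weight came off the wrist (vertical force from −1.5 to about +0.6 N), opened the fingers and withdrew upward.
- **Final checks:** Depth images put the tang top at about 209 mm, with the fitting near vertical. The points on the gate side match the profile seen before the insertion, so I take the gate as shut; it is not a direct measurement of the gate angle. The other two fittings are still in the block.
- **Disagreement between cameras:** The fixed cameras differed from the wrist camera by up to 4 mm, so I went by the wrist camera. The ring also met the bend about 3 mm lower than my height estimate, with no effect on the result.

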